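# Shim a rocking citrus press

## Robot

A 6-joint arm with a two-finger parallel gripper is mounted at the origin on the work surface. World frame = base frame: x ahead of the robot, y to its left, z up, the work surface at z = 0. Lengths are in mm, angles in rad, forces in N, time in s.
With the tool pointing down it reaches from about 400 to 925 mm from the base axis. Payload 12.5 kg.
Tool frame: the origin (TCP) lies midway between the tips of the shut fingers; the grasp point (between the pads) lies 19 mm behind it (env.pinch_z is the z of the grasp point in the tool frame, in mm); z points along the fingers, y is the line along which they close (so a half turn about z gives the same grasp; the last joint's range is limited). The gripper opens to 95 mm and grips with 3 to 60 N. Pads are 20 mm wide; open, the fingers measure 119 mm over their backs; the gripper's body (75 mm by 180 mm) begins 59 mm behind the grasp point.
Start: joints at [1.146, 0.491, 1.559, -0, 1.092, -0.106], TCP at [195.875, 593.531, 214.661] pointing down, gripper open.
Joint ranges: [-3.1, 3.1], [-0.84, 2.19], [0.05, 2.79], [-1.13, 4.28], [0.06, 2.93], [-2.69, 2.69]. Speed limits (rad/s): [2.22, 2.22, 2.79, 3.14, 3.14, 3.14].

## Interface

Orientations are given as [roll, pitch, yaw] about the fixed x, y, z axes, in that order (R = Rz(yaw) Ry(pitch) Rx(roll)).
In Python, from cell import env, eyes gives the robot as it stands.
- The arm moves only by the shell command python3 -m inch 'ROWS'. ROWS is JSON, a list of rows, each a list of 3 entries, a list of its own where there are three numbers: the shift along the tool's x, y, z in units of 60 mm (1.0 is 60 mm), then the turn about the tool's z in units of 5 degrees (1.0 is 5 degrees), then the closure, from -1 (fully open) to 1 (shut). In form: [[[tx, ty, tz], turn, claw], ...]. A call has exactly 10 rows; each row shifts and turns the commanded pose from where the row before left it, along the tool's axes as they then stand; what a row does not reach is not made up. A row lasts 1/8 s, in which the tool goes at most 62.5 mm and 10.7 degrees, less where a joint would pass 70% of its speed; a pose out of reach is approached as far as the arm can. A call is refused whole if a number of a shift passes 1 or a number of a turn 1, either way. A call with a gripper value outside its range is refused whole. The fingers move at their own pace and stop on an object; the grip force is fixed at half the most. Time passes only in rows, so rows that do not move let the fingers close, or fill a call up. It gives the time, the measured TCP pose, the force, the opening and the grip force at its end, in the units of the state.
- env.state(): the state, without advancing time (a new reading comes with each control period).
- eyes.read_camera(name): name is "scene" or "side" or "wrist"; returns a dict with "pixels" (480x640x3 uint8, red, green, blue), "fx", "fy", "cx", "cy" (pixels), "extrinsics" (4x4, takes a point from world to camera coordinates). Camera axes: x right, y down, z forward; pixel columns grow to the right and rows downward; lengths in mm; the calibration is good to about 2 mm. A picture is of the moment at which its call begins. There is no depth.
- env.job_done(): hands the job in; it is judged then, once.
Trained networks look in a picture, given as the dict that the camera call returned (one of the last four; its "shot" number tells which), for a name from the list of things; names that differ only in an ending like _2 or _b are one class to them, and where a whole thing is asked for, a point or a joint stands for the part that bears it (a point fixed in the world has none). Each returns a list of dicts, best first, with "score" (0 to 1); they miss things now and then, are a little off and sometimes report something else, mostly with a low value. They report only what shows in the picture. A call takes as long as a camera call. They do not tell look-alikes from the thing itself.
- eyes.boxes_of(name, picture): "centre" ([row, column] in pixels, amid what is visible of it).
- eyes.cut_out(name, picture): "mask" (480x640 bool, what is visible of it) and "centre" ([row, column] in pixels, amid what is visible of it).
- eyes.spot_point(name, picture): "centre" ([row, column] in pixels: a listed point, or the origin of a listed thing).
The state is a dict: "t": time; "joints": joint angles; "qvel": joint speeds; "tau": joint torques, N m; "eef_pos": TCP position; "tcp_rot": TCP orientation; "ft_force": force on the tool from outside, world axes, zero at the start; "moment": the same for the moment, N m; "opening": opening from 0.0 (shut) to 1.0 (fully open); "grip_force": force on a finger pad.
Only numpy, scipy, OpenCV 4.12 (cv2) and the standard library are available. Lean on these libraries where they do the work, as an engineer would, in place of code of your own. Each camera call takes 0.05 s, during which the arm holds its last target. There are 200 camera calls.

## Task

The lever citrus press rocks because the rubber foot under its front left corner (towards you) is gone. Pick up the tapered wooden shim, slide it flat along the worktop, thin end first and straight in, under the base plate where that foot was, until it drags snugly between plate and worktop, but do not lift the press. Finish while holding the shim there in the gripper, so that I can mark where to trim it, and leave everything else where it is.

Things in the scene. Friction and masses are not known exactly. Their poses are not given: they have to be found in the camera images.
- shim: tapered wooden shim, 150 mm long, 32 wide; flat underside, top sloping evenly from 2 mm thick at the thin end to 12 mm at the butt; about 30 g. Starts flat on the worktop, left or right of the press, thin end away from the robot. Origin: middle of its underside; +x to the thin end, z up. Grip it across near the butt, 50 mm behind the origin. (The other stick is a paddle)
- shim_tip (a point): middle of the shim's thin edge, on its underside, 75 mm from its origin; axes as the shim's
- press_feet: lever citrus press, grey casting: base plate 250 mm deep (x), 190 wide (y), 18 thick; column at the back, lever up: 650 mm tall; go round its front, not through it. Origin: middle of the base, at about worktop height (up to 3 mm off); x points to its back, y to its left as the robot sees it. Rubber feet, 30 mm across, at (100, 68), (100, -68) and (-100, -68) mm; the one at (-100, 68) is missing
- press_corner (a point): point on the lower front edge of the base plate, in line with the missing foot, 27 mm in from the plate's left side. x points straight in under the plate, square to that edge, y left along it, z up. Its height over the worktop, 5 to 8 mm and different each time, is the gap: the shim jams with its thin end 45 to 90 mm inside the edge; feel for it. 180 mm of free space inside
- paddle: stirring paddle of light wood, 175 mm long, 26 wide, 6 mm thick all along, round ended, lying flat on the other side of the press from the shim: leave alone
- dish_a: square white dish, 135 mm, 57 mm high, right of the press: leave alone
- dish_b: square white dish, 135 mm, 57 mm high, left of the press: leave alone
- turner: wooden turner, 300 mm long, lying along x at the left: leave alone
- jar: glass jar with steel cap, 64 mm across, 100 mm high, right of the press: leave alone
- press: the press's casting, which can tip back on its rear feet. Origin: middle of the lower front edge of the base plate; axes as press_feet's. Weighs 7 kg; the front edge lifts at about 19 N upward. Friction of the shim on plate and worktop is about 0.6 each, so pushing the jammed shim in takes about 1.5 times the force with which it bears on the plate. A push of 4 to 12 N is snug
Things that resemble listed ones, but are neither listed nor needed, are in the scene too. What is shaped like the shim but red is not meant.

How it is judged (in metres and radians):
On the way, in this order (a step that is already met when the one before it is completed fails the run):
1. the shim is picked up clear of the worktop (height (world z) of shim above 0.012 m and contact force between the fingers and shim above 10 N), for 0.1 s.
2. its thin end is under the base plate at the missing foot (x of shim_tip in the frame of press_corner above 0.015 m and z of shim_tip in the frame of press_corner below 0 m and y of shim_tip in the frame of press_corner between -0.03 and 0.03 m), for 0.1 s.
At the end, for the whole second after the job is handed in: The shim lies flat (3 deg), straight (10 deg) and within 20 mm of the missing foot's line, thin end at least 30 mm under the plate, bearing on the plate with 1.5 to 18 N; the press is not lifted (its corner within 1 mm of the start); the fingers still grip the shim (over 10 N), at rest (contact force between shim and press between 1.5 and 18 N and distance of press_corner from where it was at the start of the episode below 0.001 m and x of shim_tip in the frame of press_corner above 0.03 m and y of shim in the frame of press_corner between -0.02 and 0.02 m and angle between the x axis of shim and the x axis of press_corner, either way round below 0.17 rad and angle between shim's own z axis and vertical below 0.05 rad and height (world z) of shim below 0.005 m and contact force between the fingers and shim above 10 N and linear speed of shim below 0.01 m/s); the arm keeps its last pose, push and grip.
It fails at once if the press is lifted or shifted (the corner of its base plate by more than 2 mm) (distance of press_corner from where it was at the start of the episode above 0.002 m).
It fails at once if a bystander is moved by more than 20 mm (distance of any of paddle, dish_a, dish_b, turner, jar from where it was at the start of the episode above 0.02 m).
It also fails if it takes over 42 s, if anything falls off the work surface, if the arm or the gripper's body presses on something with over 40 N, if the wrist force passes 120 N, or if a joint passes its speed limit or range.

## Working session

There is one attempt and no reset: what is moved stays moved. The work goes in short steps, Python scripts to look and compute and a shell command to move; the robot and the scene stay as the last step left them, time stands still between calls to the robot, and variables do not carry over. Pictures are saved under pics/ and viewed, at most 10 in all, crops included, and the job is handed in when it is done.

```bash
mkdir -p pics; ls
cat > h.py <<'E'
import numpy as np, cv2
from cell import env, eyes
def ray(p,r,c):
    E=np.array(p["extrinsics"]);R=E[:3,:3];t=E[:3,3]
    d=R.T@np.array([(c-p["cx"])/p["fx"],(r-p["cy"])/p["fy"],1]);return -R.T@t,d
def onz(p,r,c,z=0):
    o,d=ray(p,r,c);return o+d*(z-o[2])/d[2]
def proj(p,X):
    E=np.array(p["extrinsics"]);q=E[:3,:3]@np.array(X,float)+E[:3,3]
    return p["fy"]*q[1]/q[2]+p["cy"],p["fx"]*q[0]/q[2]+p["cx"]
def save(p,n): cv2.imwrite("pics/"+n,np.array(p["pixels"])[:,:,::-1])
E
python3 - <<'E'
from h import *
np.set_printoptions(precision=1,suppress=True)
print(env.state())
for cam in("scene","side","wrist"):
    p=eyes.read_camera(cam);save(p,cam+"0.png")
    print(cam,"cam at",ray(p,0,0)[0])
    for n in("shim","paddle"):
        for m in eyes.cut_out(n,p)[:4]:
            print(n,round(m["score"],2),np.array(m["centre"]),onz(p,*m["centre"],5),m["mask"].sum())
    for n in("shim","shim_tip","press_corner","press_feet","press"):
        for m in eyes.spot_point(n,p)[:3]:
            print(" pt",n,round(m["score"],2),np.array(m["centre"]),onz(p,*m["centre"],6 if "press" in n else 0))
E
```

```text
pics
{'t': 0.0, 'joints': array([ 1.1,  0.5,  1.6, -0. ,  1.1, -0.1]), 'qvel': array([ 0., -0.,  0., -0., -0.,  0.]), 'tau': array([ -0. , -61.3, -25.8,   0.1,   0. ,  -0. ]), 'eef_pos': array([195.8, 593.3, 214.1]), 'tcp_rot': array([-3.1, -0. ,  2.8]), 'ft_force': array([ 0.3, -0.8,  0.5]), 'moment': array([-0., -0.,  0.]), 'grip_force': 0.0, 'opening': 1.0015824513868252}
scene cam at [1201.6  -58.6  881.7]
shim 0.94 [173.4 410.8] [312.7 329.5   5. ] 465
shim 0.84 [190.7 278.2] [326.6 -52.5   5. ] 250
shim 0.8 [207.6 365.9] [424.1 175.2   5. ] 576
shim 0.53 [257.8 169.2] [ 518.3 -337.7    5. ] 580
paddle 0.81 [257.6 166.7] [ 516.8 -343.8    5. ] 572
 pt shim 0.81 [196.9 280.6] [346.5 -47.9   0. ]
 pt shim 0.72 [212.6 366.1] [437.5 173.3   0. ]
 pt shim 0.61 [227.8 435.1] [514.9 338.9   0. ]
 pt shim_tip 0.69 [249.1 444.1] [584.9 340.    0. ]
 pt shim_tip 0.67 [158.3 427.5] [251.8 398.    0. ]
 pt shim_tip 0.61 [214.8 280.8] [412.4 -53.1   0. ]
 pt press_corner 0.65 [335.9 308.3] [773.6 -24.5   6. ]
 pt press_feet 0.85 [334.8 304.7] [770.  -31.9   6. ]
 pt press 0.87 [288.7 284.1] 
[... 246 characters left out ...]
2
paddle 0.7 [382.9 418.7] [ 495.3 -341.4    5. ] 1028
paddle 0.44 [308.4 436.6] [ 643.8 -252.8    5. ] 1485
 pt shim 0.94 [317.4 261.4] [342.8 -38.4   0. ]
 pt shim 0.91 [186.7 233. ] [505.2 343.3   0. ]
 pt shim 0.79 [221.3 163. ] [301.8 344.1  -0. ]
 pt shim_tip 0.93 [301.  288.5] [411.1 -41.    0. ]
 pt shim_tip 0.92 [174.6 252.4] [572.5 351.7  -0. ]
 pt shim_tip 0.87 [217.  132.9] [248.5 405.4   0. ]
 pt press_corner 0.61 [233.9 350.7] [638.3  16.2   6. ]
 pt press_feet 0.96 [223.  399.4] [755.6 -31.6   6. ]
 pt press 0.65 [253.2 372.6] [639.1 -60.3   6. ]
wrist cam at [128.  616.4 384.5]
shim 0.57 [314.6 149.2] [250.2 383.5   5. ] 241
 pt shim_tip 0.68 [308.9 163.2] [250.4 397.6   0. ]
```

View pics/scene0.png

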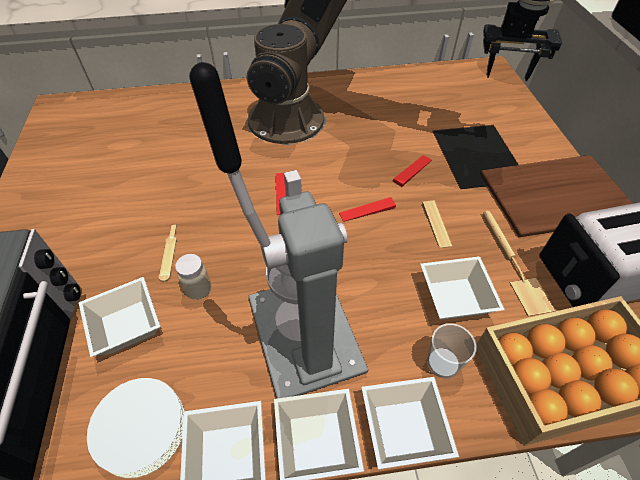

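View pics/side0.png

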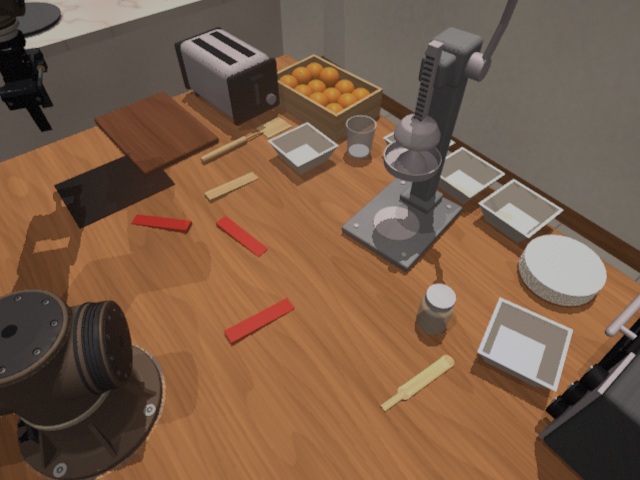

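The scene view shows four candidates for the shim:
- red wedges at (row, col) (207,366), (170,411) and (190,280)
- the paddle with a narrow handle at (255,168)
- the plain light wooden stick at (225,436), which is (187,232) in the side view

The plain stick left of the press fits the description. I'll check it in a crop, along with the plate corners.

Run:
```python
from h import *
np.set_printoptions(precision=1,suppress=True)
ims=[]
for cam,cr in(("side",[(165,205,195,265),(165,275,330,475)]),("scene",[(190,260,405,465),(280,400,240,375)])):
    p=eyes.read_camera(cam)
    im=np.array(p["pixels"])[:,:,::-1]
    for a,b,c,d in cr: ims.append(cv2.resize(im[a:b,c:d],(400,300),interpolation=cv2.INTER_CUBIC))
    for m in eyes.cut_out("shim",p):
        X=onz(p,*m["centre"],5)
        if abs(X[1]-343)<15 and abs(X[0]-500)<40:
            ys,xs=np.nonzero(m["mask"])
            P=np.array([onz(p,r,c,4)[:2] for r,c in zip(ys,xs)],np.float32)
            print(cam,m["score"],cv2.minAreaRect(P),cv2.boxPoints(cv2.minAreaRect(P)))
    for n in("press","press_feet"):
      for m in eyes.cut_out(n,p)[:1]: print(n,m["score"],m["mask"].sum(),np.array(m["centre"]))
cv2.imwrite("pics/c1.png",np.vstack([np.hstack(ims[:2]),np.hstack(ims[2:])]))
```

```text
side 0.87 ((499.9693603515625, 343.3217468261719), (46.6464729309082, 150.54196166992188), 86.884765625) [[423.5 324.1]
 [573.9 315.9]
 [576.4 362.5]
 [426.1 370.7]]
press 0.59 15034 [156.6 427.2]
press_feet 0.7 15093 [154.9 426.9]
scene 0.91 ((502.8872375488281, 345.24072265625), (34.62312316894531, 157.6314239501953), 88.93327331542969) [[423.8 329.4]
 [581.4 326.5]
 [582.  361.1]
 [424.4 364. ]]
press 0.92 19924 [278.6 291.9]
press_feet 0.73 19542 [282.  297.5]
```

View pics/c1.png

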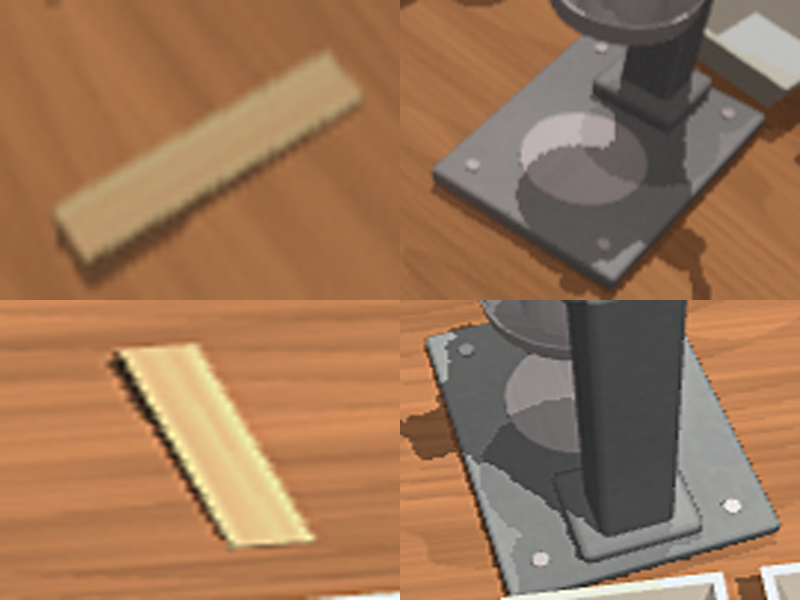

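The crop shows a plain stick that is thicker at the near (butt) end, so it is the shim. The plate corners and the foot bolts are also clear. I'll fit the press pose from them.

Run:
```python
from h import *
from scipy.optimize import least_squares
np.set_printoptions(precision=3,suppress=True)
S=eyes.read_camera("side");C=eyes.read_camera("scene")
s=lambda x,y:(165+y/2.727,330+x/2.759); c=lambda x,y:(280+y/2.5,240+x/2.963)
obs=[(S,s(33,172),-125,95),(S,s(212,275),-125,-95),(S,s(364,117),125,-95),
(S,s(72,165),-100,68),(S,s(203,243),-100,-68),(S,s(328,114),100,-68),(S,s(201,47),100,68),
(C,c(27,45),-125,-95),(C,c(378,227),125,95),(C,c(66,49),-100,-68),(C,c(140,258),100,-68),(C,c(332,206),100,68)]
def res(q,o=obs):
    r=[]
    for p,uv,a,b in o:
        X=[q[0]+a*np.cos(q[2])-b*np.sin(q[2]),q[1]+a*np.sin(q[2])+b*np.cos(q[2]),24.5]
        r+=list(np.array(proj(p,X))-uv)
    return np.array(r)
for o in(obs,obs[:7],obs[7:]):
    f=least_squares(res,[760,-40,0],args=(o,),loss="soft_l1");q=f.x
    R=np.array([[np.cos(q[2]),-np.sin(q[2])],[np.sin(q[2]),np.cos(q[2])]])
    print(q,"corner",q[:2]+R@[-125,68]); print(res(q,o).round(1))
# shim fit: corners of underside/top from pixel mask of both views
M=[]
for p in(S,C):
    for m in eyes.cut_out("shim",p):
        X=onz(p,*m["centre"],5)
        if abs(X[1]-343)<15 and abs(X[0]-500)<40: M.append((p,m["mask"])); break
V=np.array([[-75,-16,0],[-75,16,0],[75,-16,0],[75,16,0],[-75,-16,12],[-75,16,12],[75,-16,2],[75,16,2]],float)
def cost(q,show=0):
    R=np.array([[np.cos(q[2]),-np.sin(q[2]),0],[np.sin(q[2]),np.cos(q[2]),0],[0,0,1]]);t=0
    for p,m in M:
        P=np.array([proj(p,R@v+[q[0],q[1],0])[::-1] for v in V],np.float32)
        im=np.zeros((480*8,640*8),np.uint8)[1200:2400,800:4800]
        cv2.fillConvexPoly(im,np.round(cv2.convexHull(P)*8+4-np.array([800,1200])).astype(int),1)
        mm=cv2.resize(m.astype(np.uint8),None,fx=8,fy=8,interpolation=0)[1200:2400,800:4800]
        t+=1-(im&mm).sum()/(im|mm).sum()
    return t
from scipy.optimize import minimize
for k in(0,1,2):
    MM=M if k==2 else [M[k]]
    B=M;M=MM
    f=minimize(cost,[503,344,0.05],method="Nelder-Mead",options=dict(initial_simplex=[[503,344,.05],[511,344,.05],[503,350,.05],[503,344,-.05]],maxfev=120,xatol=.01))
    M=B
    print("shim",f.x,f.fun)
print(env.state()["tcp_rot"])
```

```text
[766.674 -30.592   0.183] corner [631.383  13.514]
[-2.8 -1.1  1.3  0.6 -1.8  1.8 -0.6  0.1  0.  -0.  -0.3  0.1 -0.1  0.4
 -4.3 -0.9 -1.1  1.3 -0.1  0.2  0.2 -0.2  0.  -0.3]
[765.276 -30.991   0.187] corner [629.801  12.548]
[-2.2 -1.4  1.7  0.5 -1.6  1.5 -0.  -0.2  0.5 -0.1 -0.1 -0.2  0.2 -0.1]
[767.602 -30.54    0.181] corner [632.401  13.842]
[-4.1 -0.8 -0.5  1.3  0.2  0.3  0.6 -0.3  0.5 -0.3]
shim [501.784 343.496  -0.002] 0.0810125258230695
shim [503.548 344.302   0.006] 0.05102945758730615
shim [503.006 343.96    0.002] 0.14031215014994858
[3.142 0.    2.823]
```

Measured: shim at about (503, 344) with yaw about 0; press corner at about (631, 13.5) with yaw 0.183. The sizes and bolt positions fit. Now I'll move above the grip point (453, 344).

```bash
python3 -m inch '[[[0,0,0.4],-0.9,-1],[[0,0,0.4],-0.9,-1],[[0,0,0.4],-0.9,-1],[[0,0,0.4],-0.95,-1],[[-0.85,-0.83,0],0,-1],[[-0.85,-0.83,0],0,-1],[[-0.85,-0.83,0],0,-1],[[-0.85,-0.83,0],0,-1],[[-0.85,-0.83,0],0,-1],[[0,0,0],0,-1]]'
cat > look.py <<'E'
from h import *
import sys
np.set_printoptions(precision=3,suppress=True)
s=env.state();print({k:s[k] for k in("t","eef_pos","tcp_rot","ft_force","joints","opening","grip_force")})
p=eyes.read_camera("wrist");save(p,sys.argv[1])
for n in("shim","shim_tip","press_corner"):
    for m in eyes.spot_point(n,p)[:3]:
        print(n,round(m["score"],2),np.array(m["centre"]),onz(p,*m["centre"],0))
E
python3 look.py w1.png
```

```text
t: 3.05
eef_pos: [422.2, 372.5, 118.7]
tcp_rot: [3.141, 0.001, 3.136]
ft_force: [-0.2, 0.3, 0.5]
opening: 1.004
grip_force: 0.0
{'t': 3.05, 'eef_pos': array([422.191, 372.527, 118.703]), 'tcp_rot': array([3.141, 0.001, 3.136]), 'ft_force': array([-0.152,  0.268,  0.453]), 'joints': array([ 0.606,  0.52 ,  1.813, -0.   ,  0.807, -0.959]), 'opening': 1.0041863380304488, 'grip_force': 0.0}
shim 0.79 [327.9 287.6] [506.404 345.392   0.   ]
shim 0.71 [ 54.  273.4] [299.346 341.342   0.   ]
shim 0.55 [243.7  65.7] [433.376 175.728   0.   ]
shim_tip 0.95 [407.3 291.4] [583.172 346.618   0.   ]
```

View pics/w1.png

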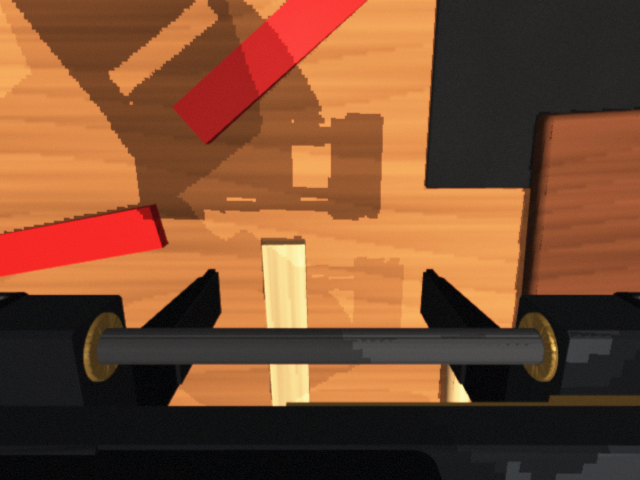

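The wrist view shows the shim's butt edge at row 240, columns 261–306, running down under the gripper between the open fingers. I'll compute its line from these.

Run:
```python
from h import *
np.set_printoptions(precision=1,suppress=True)
p=eyes.read_camera("wrist")
for r,c,z in((240,261.5,12),(240,306,12),(325,268.5,7),(325,309,7),(400,272.5,3.5),(400,310,3.5)): print(onz(p,r,c,z))
S=eyes.read_camera("side")
for m in eyes.cut_out("dish_b",S)[:6]:
    print("dish",m["score"],onz(S,*m["centre"],25)) 
for r,c in((176,303),(148,269)): print(onz(S,r,c,0))
```

```text
[424.5 332.6  12. ]
[424.5 365.5  12. ]
[496.5 334.7   7. ]
[496.5 367.1   7. ]
[569.4 335.2   3.5]
[569.4 367.3   3.5]
dish 0.75 [ 705.2 -417.7   25. ]
dish 0.66 [737.2 336.5  25. ]
[678. 260.  -0.]
[674.  419.5   0. ]
```

```bash
python3 -m inch '[[[-0.25,-0.21,0],-0.15,-1],[[-0.25,-0.21,0],0,-1],[[0,0,0.4],0,-1],[[0,0,0.5],0,-1],[[0,0,0.5],0,-1],[[0,0,0.35],0,-1],[[0,0,0.15],0,-1],[[0,0,0.02],0,-1],[[0,0,0],0,0.5],[[0,0,0],0,1]]'
python3 -m inch '[[[0,0,0],0,1],[[0,0,0],0,1],[[0,0,0],0,1],[[0,0,0],0,1],[[0,0,-0.1],0,1],[[0,0,-0.2],0,1],[[0,0,-0.3],0,1],[[0,0,-0.3],0,1],[[0,0,0],0,1],[[0,0,0],0,1]]'
```

```text
t: 4.65
eef_pos: [449.9, 350.3, 4.2]
tcp_rot: [3.141, 0.001, -3.129]
ft_force: [0.1, -0.7, 0.2]
opening: 0.846
grip_force: 0.0
t: 5.9
eef_pos: [449.5, 350.1, 57.5]
tcp_rot: [3.141, 0.0, -3.129]
ft_force: [-0.0, -0.4, -0.7]
opening: 0.332
grip_force: 29.8
```

```bash
python3 -m inch '[[[0,-0.5,0],0,1],[[-0.1,-0.9,0],0,1],[[-0.1,-0.9,0],0,1],[[0,-0.9,0],0,1],[[0,-0.9,0],0,1],[[0,-0.9,0],0,1],[[0,-0.7,0],0,1],[[0,-0.42,0],0,1],[[0,0,0],-0.97,1],[[0,0,0],-0.97,1]]'
python3 - <<'E'
from h import *
np.set_printoptions(precision=3,suppress=True)
s=env.state();print(s["t"],s["eef_pos"],s["tcp_rot"],s["grip_force"])
ims=[]
for cam in("side","wrist"):
    p=eyes.read_camera(cam);im=np.array(p["pixels"])[:,:,::-1]
    ims.append(cv2.resize(im[140:300,230:470],(720,480)) if cam=="side" else im)
    for n,z in(("shim_tip",53),("press_corner",6),("press",6),("press_feet",0)):
        for m in eyes.spot_point(n,p)[:2]: print(cam,n,round(m["score"],2),np.array(m["centre"]),onz(p,*m["centre"],z))
cv2.imwrite("pics/s2.png",ims[0]);cv2.imwrite("pics/w2.png",ims[1])
E
```

```text
t: 7.15
eef_pos: [466.0, -17.3, 56.9]
tcp_rot: [3.141, -0.001, -2.958]
ft_force: [0.9, 0.2, 0.3]
opening: 0.331
grip_force: 29.8
7.15 [465.952 -17.34   56.902] [ 3.141 -0.001 -2.958] 29.795412135108563
side shim_tip 0.85 [252.5 267. ] [430.048  60.741  53.   ]
side shim_tip 0.83 [303.7 288.6] [390.279 -75.128  53.   ]
side press_corner 0.96 [236.1 349.6] [631.66  12.61   6.  ]
side press 0.58 [248.9 371.4] [645.663 -49.104   6.   ]
side press 0.25 [323.5 433.2] [ 610.543 -273.086    6.   ]
side press_feet 0.75 [221.6 400. ] [764.687 -25.835   0.   ]
wrist shim_tip 0.63 [159.3 281.9] [410.402 -44.326  53.   ]
wrist shim_tip 0.6 [256.  520.3] [434.512  73.001  53.   ]
```

View pics/s2.png

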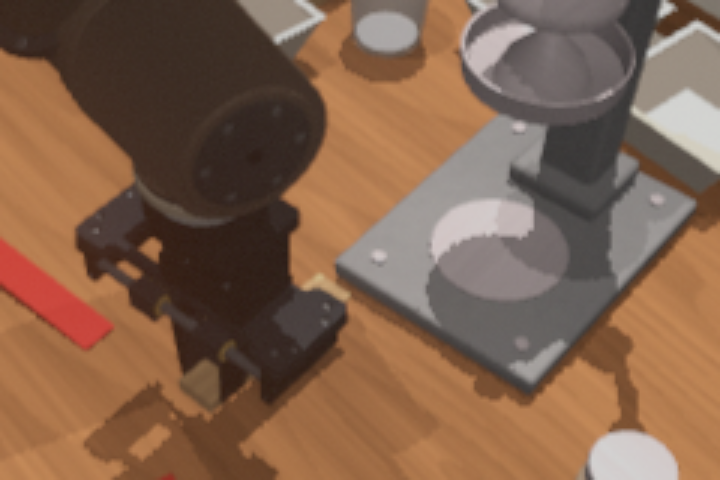

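The side view shows the shim held square to the plate's front edge, with its tip just short of the corner at crop pixel (row 265, col 340). The corner re-measures at (631.7, 12.6). Next I'll lower it to the worktop.

```bash
python3 -m inch '[[[0,0,0.2],0,1],[[0,0,0.3],0,1],[[0,0,0.2],0,1],[[0,0,0.1],0,1],[[0,0,0.04],0,1],[[0,0,0.02],0,1],[[0,0,0.01],0,1],[[0,0,0.005],0,1],[[0,0,0],0,1],[[0,0,0],0,1]]'
python3 - <<'E'
from h import *
np.set_printoptions(precision=3,suppress=True)
ims=[]
C=np.array([631.4,13.2]);u=np.array([np.cos(.183),np.sin(.183)]);v=np.array([-u[1],u[0]])
for cam in("side","scene"):
    p=eyes.read_camera(cam);im=np.array(p["pixels"])[:,:,::-1]
    if cam=="side": ims.append(cv2.resize(im[200:290,240:375],(720,480),interpolation=cv2.INTER_CUBIC))
    for n,z in(("shim_tip",0),("shim",0),("press_corner",6)):
        for m in eyes.spot_point(n,p)[:3]:
            X=onz(p,*m["centre"],z);print(cam,n,round(m["score"],2),np.array(m["centre"]),X[:2],(X[:2]-C)@u,(X[:2]-C)@v)
T=env.state()["eef_pos"][:2];print("tcp rel",(T-C)@u,(T-C)@v)
cv2.imwrite("pics/s3.png",ims[0])
E
```

```text
t: 8.9
eef_pos: [466.3, -16.8, 6.7]
tcp_rot: [-3.141, 0.001, -2.96]
ft_force: [-7.8, 0.9, 31.6]
opening: 0.328
grip_force: 29.9
side shim_tip 0.93 [303.  291.9] [413.864 -49.673] -225.34527650372618 -22.2363875369613
side shim_tip 0.71 [250.2 339.7] [588.225  -2.285] -45.272224057570696 -7.369215661607212
side shim_tip 0.57 [252.1 266.5] [449.618 100.559] -162.84910104228032 118.98071486155604
side shim 0.92 [236.2 239.6] [426.133 182.297] -171.0667686026219 203.62806920525156
side shim 0.79 [317.9 258.8] [337.885 -35.996] -297.5666537385104 5.039401050232169
side shim 0.59 [221.9 164.5] [303.813 339.866] -262.6698121775763 380.82611068882574
side press_corner 0.67 [236.1 352.4] [636.926   8.421] 4.563903638277135 -5.705279970869395
scene shim_tip 0.76 [216.6 339.1] [441.109  99.666] -171.37844889886154 119.65158227713138
scene shim_tip 0.56 [158.8 427.1] [253.739 396.169] -301.6620160271845 445.30112472761095
scene shim_tip 0.26 [327.4 128.5] [ 695.276 -415.147] -15.141589865481256 -432.81853850225605
scene shim 0.85 [171.9 414.2] [302.953 343.038] -262.93832929778483 384.10127802383556
scene shim 0.68 [213.2 365.9] [439.495 172.374] -159.7343376623206 191.43960349954813
tcp rel -167.83592867607786 0.5011713972243066
```

View pics/s3.png

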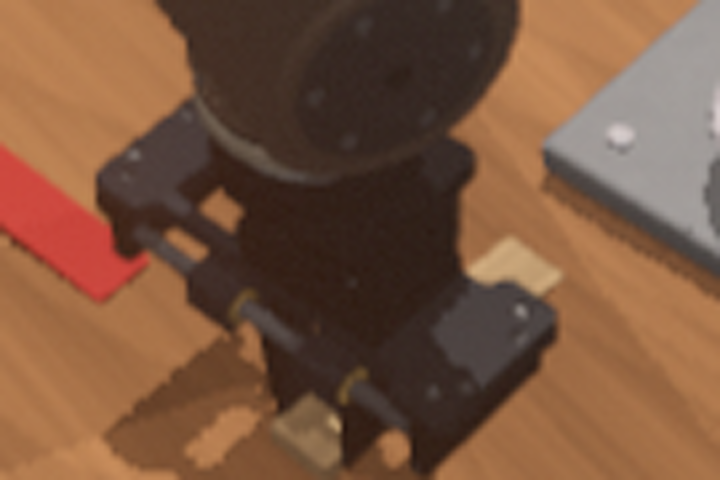

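Contact came about 2.5 mm high, with 31 N down. I'll ease up until the shim just rests, and check alignment from this view: shim tip corners at crop (237,510) and (275,562), plate left corner at (150,545).

```bash
python3 -m inch '[[[0,0,-0.02],0,1],[[0,0,-0.015],0,1],[[0,0,0],0,1],[[0,0,0],0,1],[[0,0,0],0,1],[[0,0,0],0,1],[[0,0,0],0,1],[[0,0,0],0,1],[[0,0,0],0,1],[[0,0,0],0,1]]'
python3 - <<'E'
from h import *
np.set_printoptions(precision=3,suppress=True)
p=eyes.read_camera("side");u=np.array([np.cos(.183),np.sin(.183)]);v=np.array([-u[1],u[0]])
f=lambda x,y,z:onz(p,200+y/5.333,240+x/5.333,z)[:2]
a,b,c=f(510,237,2),f(562,275,2),f(545,150,24.5)
print(a,b,np.linalg.norm(a-b),np.arctan2(*(a-b)[::-1])-np.pi/2,"tip vs plate corner",((a+b)/2-c)@u,((a+b)/2-c)@v+27)
s=env.state();print(s["moment"],s["ft_force"],s["eef_pos"])
E
```

```text
t: 10.55
eef_pos: [466.3, -16.9, 7.0]
tcp_rot: [3.142, 0.0, -2.959]
ft_force: [0.9, 0.5, 1.5]
opening: 0.333
grip_force: 30.0
[590.906  15.996] [594.912 -14.909] 31.163931331193563 0.12892404256197043 tip vs plate corner -35.25944853280607 2.389460979804767
[-0.016 -0.179  0.014] [1.871 0.322 1.568] [466.328 -16.894   7.033]
```

```bash
python3 -m inch '[[[-0.1,0,0],0,1],[[-0.15,0,0],0,1],[[-0.15,0,0],0,1],[[-0.15,0,0],0,1],[[-0.15,0,0],0,1],[[-0.15,0,0],0,1],[[-0.15,0,0],0,1],[[-0.1,0,0],0,1],[[0,0,0],0,1],[[0,0,0],0,1]]'
```

```text
t: 11.85
eef_pos: [531.6, -4.9, 7.0]
tcp_rot: [-3.141, 0.001, -2.959]
ft_force: [1.8, 0.8, 1.4]
opening: 0.323
grip_force: 30.0
```

```bash
python3 -m inch '[[[-0.02,0,0],0,1],[[-0.02,0,0],0,1],[[-0.02,0,0],0,1],[[-0.02,0,0],0,1],[[-0.02,0,0],0,1],[[-0.02,0,0],0,1],[[-0.02,0,0],0,1],[[-0.01,0,0],0,1],[[0,0,0],0,1],[[0,0,0],0,1]]'
```

```text
t: 13.1
eef_pos: [540.2, -3.2, 7.0]
tcp_rot: [3.142, 0.0, -2.959]
ft_force: [-2.2, -0.8, 3.1]
opening: 0.331
grip_force: 30.0
```

```bash
python3 -m inch '[[[-0.01,0,0],0,1],[[-0.01,0,0],0,1],[[-0.01,0,0],0,1],[[-0.01,0,0],0,1],[[-0.01,0,0],0,1],[[-0.01,0,0],0,1],[[-0.01,0,0],0,1],[[-0.01,0,0],0,1],[[0,0,0],0,1],[[0,0,0],0,1]]'
```

```text
t: 14.35
eef_pos: [544.9, -2.4, 7.1]
tcp_rot: [-3.142, 0.0, -2.96]
ft_force: [-2.5, -0.6, 3.2]
opening: 0.33
grip_force: 30.0
```

```bash
python3 -m inch '[[[-0.01,0,0],0,1],[[-0.01,0,0],0,1],[[-0.01,0,0],0,1],[[-0.01,0,0],0,1],[[-0.01,0,0],0,1],[[-0.01,0,0],0,1],[[-0.01,0,0],0,1],[[-0.01,0,0],0,1],[[0,0,0],0,1],[[0,0,0],0,1]]'
```

```text
t: 15.6
eef_pos: [549.6, -1.5, 7.0]
tcp_rot: [3.142, 0.0, -2.959]
ft_force: [-2.4, -0.3, 2.5]
opening: 0.332
grip_force: 30.0
```

```bash
python3 -m inch '[[[-0.01,0,0],0,1],[[-0.01,0,0],0,1],[[-0.01,0,0],0,1],[[-0.01,0,0],0,1],[[-0.01,0,0],0,1],[[-0.01,0,0],0,1],[[-0.01,0,0],0,1],[[-0.01,0,0],0,1],[[-0.01,0,0],0,1],[[0,0,0],0,1]]'
```

```text
t: 16.85
eef_pos: [554.9, -0.5, 7.0]
tcp_rot: [3.142, 0.0, -2.959]
ft_force: [-1.3, -0.0, 2.7]
opening: 0.331
grip_force: 30.0
```

```bash
python3 -m inch '[[[-0.01,0,0],0,1],[[-0.01,0,0],0,1],[[-0.01,0,0],0,1],[[-0.01,0,0],0,1],[[-0.01,0,0],0,1],[[-0.01,0,0],0,1],[[-0.01,0,0],0,1],[[-0.01,0,0],0,1],[[-0.01,0,0],0,1],[[0,0,0],0,1]]'
```

```text
t: 18.1
eef_pos: [560.2, 0.4, 7.0]
tcp_rot: [3.142, 0.0, -2.959]
ft_force: [-1.2, 0.7, 2.7]
opening: 0.33
grip_force: 30.0
```

```bash
python3 -m inch '[[[-0.01,0,0],0,1],[[-0.01,0,0],0,1],[[-0.01,0,0],0,1],[[-0.01,0,0],0,1],[[-0.01,0,0],0,1],[[-0.01,0,0],0,1],[[-0.01,0,0],0,1],[[-0.01,0,0],0,1],[[-0.01,0,0],0,1],[[0,0,0],0,1]]'
```

```text
t: 19.35
eef_pos: [563.6, 1.3, 7.0]
tcp_rot: [3.141, -0.004, -2.959]
ft_force: [-11.2, -2.7, 9.8]
opening: 0.333
grip_force: 30.0
```

The shim has jammed: push about 11 N, and it stopped about 2 mm short of the commanded position. I'll hold and verify.

```bash
python3 -m inch '[[[0,0,0],0,1],[[0,0,0],0,1],[[0,0,0],0,1],[[0,0,0],0,1],[[0,0,0],0,1],[[0,0,0],0,1],[[0,0,0],0,1],[[0,0,0],0,1],[[0,0,0],0,1],[[0,0,0],0,1]]'
python3 - <<'E'
from h import *
np.set_printoptions(precision=3,suppress=True)
p=eyes.read_camera("side");im=np.array(p["pixels"])[:,:,::-1]
cv2.imwrite("pics/s4.png",cv2.resize(im[190:290,270:420],(720,480),interpolation=cv2.INTER_CUBIC))
s=env.state();print(s["moment"],s["ft_force"],s["eef_pos"],s["tcp_rot"],s["grip_force"],s["qvel"])
E
```

```text
t: 20.6
eef_pos: [563.5, 1.3, 7.0]
tcp_rot: [3.141, -0.004, -2.959]
ft_force: [-11.0, -3.3, 9.3]
opening: 0.33
grip_force: 30.0
[-0.683  2.056 -0.048] [-11.204  -3.446   9.837] [563.571   1.274   6.96 ] [ 3.141 -0.004 -2.959] 30.001751483339376 [0.    0.    0.001 0.    0.    0.002]
```

View pics/s4.png

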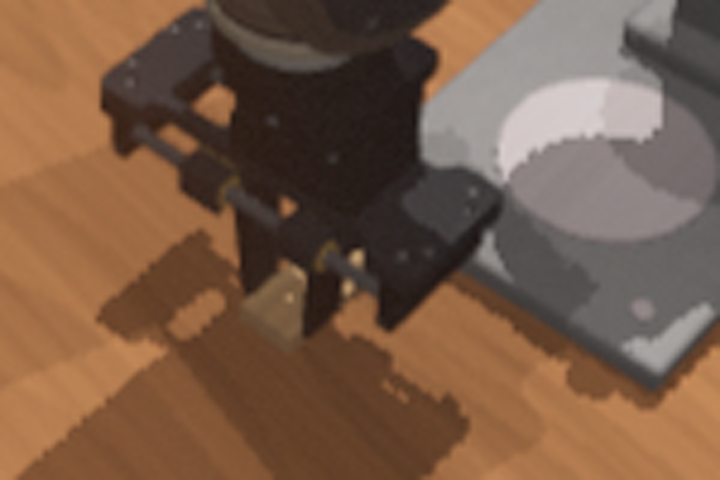

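The side view shows the shim gripped and lying flat (butt at crop (310,280)), square to the plate edge, with the plate level. The push is steady at 11–12 N, at rest. That puts the bearing force at roughly 4–7 N and the tip about 57 mm inside. I'm handing it in.

```bash
python3 -c "
from cell import env
print(env.job_done())"
```

```text
the job is handed in; nothing more can be done
None
```

I handed the job in with the shim held in the gripper, lying flat and straight under the missing foot: its thin end is about 57 mm inside the edge and it is snug at a steady push of about 11–12 N. I saw no sign of the press lifting or anything else being disturbed, but the hand-in returned no verdict.

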